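# Find the warped seat plate by rocking it on the granite

### The arm

A 6-joint arm with a two-finger parallel gripper is mounted at the origin on the work surface. World frame = base frame: x ahead of the robot, y to its left, z up, the work surface at z = 0. Lengths are in m, angles in degrees, forces in N, time in s.
With the tool pointing down it reaches from about 0.3 to 0.825 m from the base axis. Payload 5.4 kg.
Tool frame: the origin (TCP) lies on the centre line of the jaws, within the pads' length; the fingertips stand 11 mm ahead of it and the grasp point (between the pads) lies 8 mm behind it (arm.tcp_to_tips is the distance from the TCP to the fingertips, in m); y points along the fingers, x is the direction in which the jaws open and shut, and the axes are right-handed (so a half turn about y gives the same grasp; the last joint's range is limited). The gripper opens to 92 mm and grips with 3 to 60 N. Pads are 20 mm wide; open, the fingers measure 128 mm over their backs; the gripper's body (75 mm by 189 mm) begins 69 mm behind the grasp point.
Start: joints at [-76.037, 9.076, 91.501, -0, 79.423, -12.038], TCP at [0.252, -0.517, 0.195] pointing down, gripper open.
Joint ranges: [-166.64, 166.64], [-54.1, 131.32], [10.49, 154.53], [-73.88, 253.88], [9.74, 151.15], [-171.62, 171.62]. Speed limits (degrees/s): [147.25, 147.25, 180, 180, 180, 180].

### API

Orientations are given as a 3x3 rotation matrix whose columns are the frame's x, y, z axes.
In Python, from plant import monitor, viewer, arm gives the robot as it stands.
- The arm moves only by the shell command python3 -m crank 'ROWS' [FORCE]. ROWS is text: rows parted by semicolons, each of 7 numbers parted by spaces: the shift along the tool's x, y, z in mm, then the turn, a rotation vector about the tool's x, y, z in rad, then the finger opening in mm, from 0 to 91.9. In form: dx dy dz wx wy wz gripper; .... A call has 1 to 20 rows; each row shifts and turns the pose as measured when the row begins, along the tool's axes as they then stand; what a row does not reach is not made up. A row lasts 1/10 s, in which the tool goes at most 50 mm and 8.59 degrees, less where a joint would pass 70% of its speed; a pose out of reach is approached as far as the arm can. A call is refused whole if a number of a shift passes 50 or a number of a turn 0.15, either way. A call with a gripper value outside its range is refused whole. The fingers move at their own pace and stop on an object; FORCE is the grip in N (left out, the last holds). Time passes only in rows, so rows that do not move let the fingers close. It gives the time, the measured TCP pose, the force and the opening at its end, in the units of the state.
- monitor.read_state(): the state, without advancing time (a new reading comes with each control period).
- viewer.capture(name): name is "scene" or "top" or "wrist"; returns the picture (400x640x3 uint8, red, green, blue); there is no depth.
- viewer.camera_model(name): a dict with "intrinsics" (3x3 intrinsics, pixels), "xyz" and "orientation" of the camera in the world. Camera axes: x right, y up, looking along -z (the intrinsics and any distortion apply to the point x, -y, -z); pixel columns grow to the right and rows downward; lengths in m; the calibration is good to about 2 mm. A picture is of the moment at which its call begins: read the wrist's pose just before it. camera_model takes no time and is no camera call; for the wrist camera it gives the pose at the moment of the call.
- arm.close_job(): hands the job in, once; it reports no verdict.
The state is a dict: "time_s": time; "qpos": joint angles; "dq": joint speeds; "joint_efforts": joint torques, N m; "position": TCP position; "tool_rot": TCP orientation; "wrist_force": force on the tool from outside, world axes, zero at the start; "wrist_torque": the same for the moment, N m; "opening": opening from 0.0 (shut) to 1.0 (fully open).
Only numpy, scipy, OpenCV 4.12 (cv2) and the standard library are available. Lean on these libraries where they do the work, as an engineer would, in place of code of your own. Each camera call takes 0.05 s, during which the arm holds its last target. There are 200 camera calls.

### The job

One of the three steel plates on the granite surface plate is warped and rocks when an end is pressed. Press gently on the near ends to find it, then rock it: hold its near end down against the granite for a moment, then its far end, never pressing hard. Set the warped plate down gently, flat in the middle of the grey reject tray, and leave the two sound plates and everything else where they lie.

Things in the scene. Friction and masses are not known exactly. Their poses are not given: they have to be found in the camera images.
- granite: Dark granite surface plate, 300 (x) x 340 (y) x 50 mm high, fixed on the bench. Origin: centre of its underside; its flat top is 50 mm above the origin. Axes: z up, x roughly away from the robot.
- tray: Shallow grey open reject tray fixed on the bench to the left or right of the granite, 200 (x) x 180 (y) x 25 mm high outside, walls and floor 5 mm thick. Origin: centre of its underside; z up.
- tray_in (a point): Centre of the tray's inner floor, 5 mm above the bench.
- case: Closed wooden gauge block case, about 150 x 120 x 49 mm, loose on the bench on the other side of the granite from the tray. Origin: centre of its underside. Bystander.
- loupe: Small black eye loupe standing on the bench beside the granite's far left corner, 42 mm high, 42 mm across. Origin: centre of its underside. Bystander.
- vblock: Small steel V-block standing on the bench beside the granite's far right corner, 40 x 50 x 34 mm high. Origin: centre of its underside. Bystander.
- plate_a: Bare steel seat plate lying loose on the granite, 125 (x, its length) x 44 (y, its width) x 18 mm thick, 0.6 to 0.9 kg. Origin: centre of its underside; x runs along its length from the near end (towards the robot) to the far end, z up. All three plates look alike from above, with flat tops; any one may be the warped one, to be found by rocking.
- plate_a_near (a point): Press point on the top face, on its long centre line, 50 mm from the middle towards the near end (12.5 mm in from that end).
- plate_a_far (a point): The same, 50 mm from the middle towards the far end.
- plate_b: A second plate like plate_a; any of the three may be the warped one. The warped plate (whichever it is) has a bellied underside: it touches the granite only on a 20 mm wide strip across its middle and rises to 5 mm clear at each end. Left alone it lies level.
- plate_b_near (a point): Press point on the top face, on its long centre line, 50 mm from the middle towards the near end (12.5 mm in from that end).
- plate_b_far (a point): The same, 50 mm from the middle towards the far end.
- plate_c: A third plate like plate_a; any of the three may be the warped one. About 2 to 4 N down at a press point tips the warped plate (whichever it is) by about 0.095 rad until that end meets the granite, the press point sinking about 3.8 mm; let go, it comes level again. The sound ones do not tip.
- plate_c_near (a point): Press point on the top face, on its long centre line, 50 mm from the middle towards the near end (12.5 mm in from that end).
- plate_c_far (a point): The same, 50 mm from the middle towards the far end.

How it is judged (in metres and radians):
On the way, in this order (a step that is already met when the one before it is completed fails the run):
1. the near end of the warped plate is held down on the granite by the gripper, its far end tipped up (contact force between the fingers and plate_b above 0.5 N and angle between plate_b's own z axis and vertical above 0.08 rad and z of plate_b_far in the frame of granite above 0.0715 m and z of plate_b_near in the frame of granite below 0.0655 m), for 0.2 s.
2. then its far end is held down on the granite, its near end tipped up (contact force between the fingers and plate_b above 0.5 N and angle between plate_b's own z axis and vertical above 0.08 rad and z of plate_b_near in the frame of granite above 0.0715 m and z of plate_b_far in the frame of granite below 0.0655 m), for 0.2 s.
At the end, for the whole second after the job is handed in: The warped plate lies at rest on the tray's floor (middle within 50 mm of the tray's middle, less than 0.13 rad from level), and the two sound plates lie within 20 mm of where they were (horizontal distance between plate_b and tray_in below 0.05 m and z of plate_b in the frame of tray between 0 and 0.012 m and angle between plate_b's own z axis and vertical below 0.13 rad and linear speed of plate_b below 0.01 m/s and distance of each of plate_a, plate_c from where it was at the start of the episode below 0.02 m); the robot touches nothing.
It fails at once if a sound plate is pressed on the granite with more than 30 N (its weight included) (contact force between any of plate_a, plate_c and granite above 30 N).
It fails at once if the warped plate is pressed on the granite from above with more than 30 N (its weight included; closing the jaws low at its sides to lift it does not count) (contact force between plate_b and granite above 30 N and z of the grasp point in the frame of granite above 0.08 m).
It fails at once if the warped plate is pressed on or knocked against the tray with more than 45 N (contact force between plate_b and tray above 45 N).
It fails at once if the warped plate is dropped (falls free, faster than 0.5 m/s) (linear speed of plate_b above 0.5 m/s and contact force between the fingers and plate_b below 0.1 N).
It fails at once if a sound plate, the case, the loupe or the V-block is moved by more than 20 mm (distance of any of plate_a, plate_c, case, loupe, vblock from where it was at the start of the episode above 0.02 m).
It also fails if it takes over 64 s, if anything falls off the work surface, if the arm or the gripper's body presses on something with over 40 N, if the wrist force passes 120 N, or if a joint passes its speed limit or range.

## Working session

There is one attempt and no reset: what is moved stays moved. The work goes in short steps, Python scripts to look and compute and a shell command to move; the robot and the scene stay as the last step left them, time stands still between calls to the robot, and variables do not carry over. Pictures are saved under pics/ and viewed, on a budget of 10 in all, crops included, one or two more only if the job needs it, and the job is handed in when it is done.

```bash
ls; mkdir -p pics; python3 - <<'E'
from plant import monitor, viewer, arm
import cv2
for n in("top","scene"):
    cv2.imwrite(f"pics/{n}0.png",viewer.capture(n)[...,::-1]); c=viewer.camera_model(n); print(n,c)
s=monitor.read_state(); print(s, arm.tcp_to_tips)
E
```

```text
pics
top {'intrinsics': array([[362.07255053,   0.        , 320.93813539],
       [  0.        , 362.07255053, 194.21657209],
       [  0.        ,   0.        ,   1.        ]]), 'xyz': array([3.74869022e-01, 7.09781294e-04, 1.07762505e+00]), 'orientation': array([[ 0.01400773,  0.98328925, -0.18151045],
       [-0.99988602,  0.01479754,  0.00299782],
       [ 0.00563363,  0.18144776,  0.98338445]])}
scene {'intrinsics': array([[396.13172058,   0.        , 319.14558177],
       [  0.        , 396.13172058, 203.7019477 ],
       [  0.        ,   0.        ,   1.        ]]), 'xyz': array([1.01333847, 0.40645743, 0.72249028]), 'orientation': array([[-0.65758706, -0.53425251,  0.53118124],
       [ 0.75332393, -0.47477955,  0.45506861],
       [ 0.00907245,  0.69939877,  0.71467409]])}
{'time_s': 0.1, 'qpos': array([-7.60381690e+01,  9.10791930e+00,  9.15630113e+01, -4.83556765e-04,
        7.94251597e+01, -1.20382432e+01]), 'dq': array([ 0.05341368, -0.08433626, -0.23406318, -0.07898019,  0.04075578,
        0.00389575]), 'joint_efforts': array([-2.43423483e-04, -3.86504495e+01, -3.22958922e+01,  7.04070507e-02,
        3.39360593e-02, -4.27046336e-05]), 'position': array([ 0.25189207, -0.51622813,  0.19364543]), 'tool_rot': array([[ 4.38373371e-01, -4.12692341e-04,  8.98792867e-01],
       [-8.98791462e-01,  1.62554337e-03,  4.38373432e-01],
       [-1.64194015e-03, -9.99998594e-01,  3.41670574e-04]]), 'wrist_force': array([ 0.11984066, -0.0828206 ,  0.49554182]), 'wrist_torque': array([-0.01609857,  0.02356868, -0.04105119]), 'opening': 0.9984072883701057} 0.011
```

View pics/top0.png

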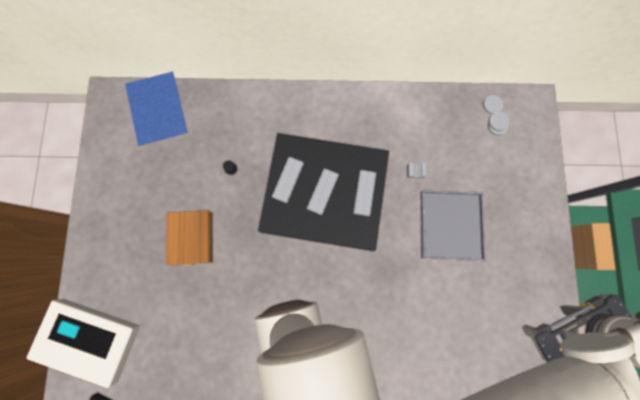

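```bash
cat > h.py <<'E'
import numpy as np, cv2
from plant import monitor, viewer, arm
def proj(cm,P):
    P=np.atleast_2d(P); q=(P-cm["xyz"])@cm["orientation"]*[1,-1,-1]
    q=q@cm["intrinsics"].T; return q[:,:2]/q[:,2:]
def back(cm,uv,z):
    uv=np.atleast_2d(uv); r=np.c_[uv,np.ones(len(uv))]@np.linalg.inv(cm["intrinsics"]).T*[1,-1,-1]@cm["orientation"].T
    return cm["xyz"]+r*((z-cm["xyz"][2])/r[:,2:])
def ortho(im,cm,z,x0,x1,y0,y1,s):  # rows: x decreasing, cols: y decreasing ; s px/m
    c=[(x1,y1),(x1,y0),(x0,y0),(x0,y1)]
    src=proj(cm,[(a,b,z) for a,b in c]).astype(np.float32)
    W,H=int((y1-y0)*s),int((x1-x0)*s)
    M=cv2.getPerspectiveTransform(src,np.float32([(0,0),(W,0),(W,H),(0,H)]))
    return cv2.warpPerspective(im,M,(W,H),flags=cv2.INTER_CUBIC)
def st():
    s=monitor.read_state(); np.set_printoptions(precision=4,suppress=True)
    print(s["time_s"],s["position"],s["wrist_force"],s["opening"],s["qpos"]);print(s["tool_rot"]);return s
E
python3 - <<'E'
from h import *
im=cv2.imread("pics/top0.png"); cm=viewer.camera_model("top")
# plates at z=.068
X1,Y1,s=.62,.2,2000
o=ortho(im,cm,.068,.3,X1,-.2,Y1,s); g=cv2.cvtColor(o,6); 
_,m=cv2.threshold(g,0,255,8)
m=((g>110)*255).astype('uint8')
for c in cv2.findContours(m,0,2)[0]:
    a=cv2.contourArea(c)/4
    (u,v),(w,h),t=cv2.minAreaRect(c)
    if 2000<a<12000:
        b=cv2.boxPoints(cv2.minAreaRect(c)); e=[b[1]-b[0],b[2]-b[1]]; e=max(e,key=np.linalg.norm); d=np.array([-e[1],-e[0]]); d*=np.sign(d[0])
        print("plate",X1-v/s,Y1-u/s,w/2,h/2,"yaw",np.degrees(np.arctan2(d[1],d[0])))
print("granite top corners",back(cm,[(278,134),(388,151),(376,250),(259,233)],.05))
print("tray rim corners",back(cm,[(421,192),(482,192),(485,260),(421,259)],.025))
cv2.imwrite("pics/o.png",o[:600,:800])
cs=viewer.camera_model("scene")
E
```

```text
plate 0.5638321266174317 -0.1255166015625 48.47059631347656 121.03101348876953 yaw -8.711429
plate 0.5694362869262696 -0.006037765502929671 48.43170928955078 127.03546142578125 yaw -21.9487
plate 0.5856162338256836 0.10065422821044923 49.067962646484375 91.66234588623047 yaw -20.709038
granite top corners [[ 0.74479851  0.12787557  0.05      ]
 [ 0.69734492 -0.19870779  0.05      ]
 [ 0.40756264 -0.15929372  0.05      ]
 [ 0.45041071  0.17112667  0.05      ]]
tray rim corners [[ 0.58030418 -0.29899862  0.025     ]
 [ 0.58303862 -0.48027094  0.025     ]
 [ 0.38442962 -0.47561316  0.025     ]
 [ 0.38467374 -0.29191908  0.025     ]]
```

View pics/o.png

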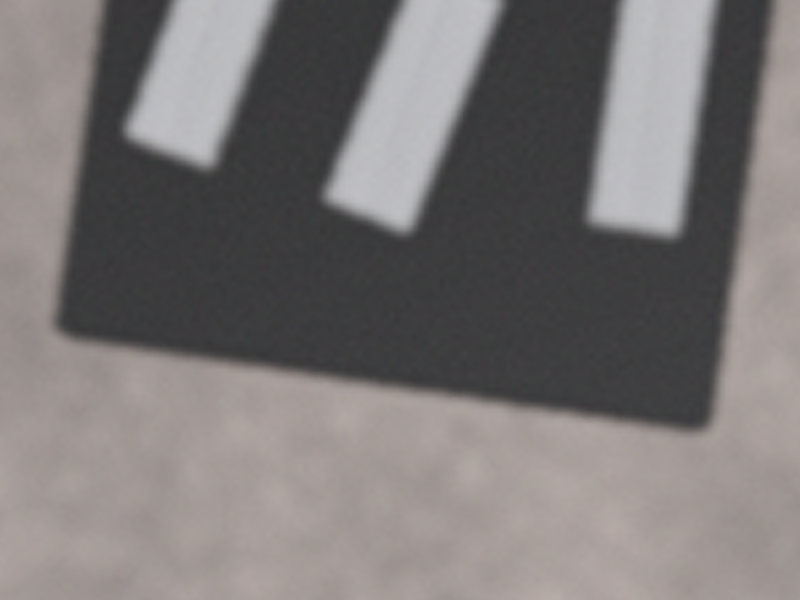

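View pics/scene0.png

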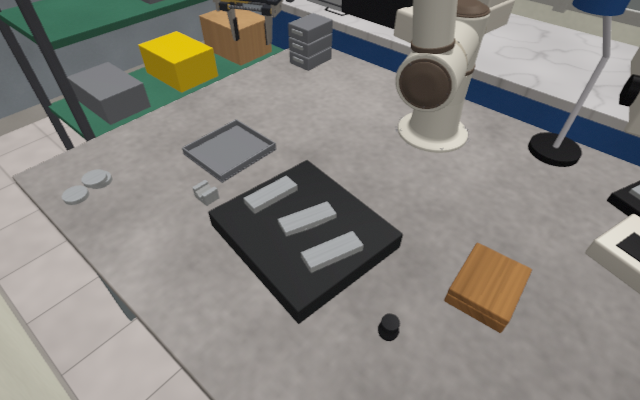

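```bash
python3 - <<'E'
from h import *
im=cv2.imread("pics/top0.png"); cm=viewer.camera_model("top")
X1,Y1,s=.72,.2,2000
g=cv2.cvtColor(ortho(im,cm,.068,.42,X1,-.2,Y1,s),6)
m=((g>120)*255).astype('uint8')
for c in cv2.findContours(m,0,2)[0]:
    r=cv2.minAreaRect(c);(u,v),(w,h),t=r
    if 2000<w*h/4<12000:
        b=cv2.boxPoints(r); e=max([b[1]-b[0],b[2]-b[1]],key=np.linalg.norm); d=np.array([-e[1],-e[0]]); d*=np.sign(d[0]);d/=np.linalg.norm(d)
        C=np.array([X1-v/s,Y1-u/s]); print("plate",C,w/2,h/2,"yaw",np.degrees(np.arctan2(d[1],d[0])),"near",C-.05*d,"far",C+.05*d)
s=st(); print(np.degrees(np.arctan2(s["tool_rot"][1,0],s["tool_rot"][0,0])))
E
```

```text
plate [ 0.56857869 -0.12630594] 47.16731643676758 129.255615234375 yaw -8.829741 near [ 0.51917124 -0.118631  ] far [ 0.61798613 -0.13398088]
plate [ 0.57096129 -0.00661391] 47.385311126708984 129.1768341064453 yaw -21.9434 near [0.52458361 0.01207062] far [ 0.61733897 -0.02529843]
plate [0.60359752 0.09382443] 47.923770904541016 129.1136932373047 yaw -20.782656 near [0.55685086 0.11156563] far [0.65034418 0.07608323]
0.1 [ 0.2519 -0.5162  0.1936] [ 0.1198 -0.0828  0.4955] 0.9984072883701057 [-76.0382   9.1079  91.563   -0.0005  79.4252 -12.0382]
[[ 0.4384 -0.0004  0.8988]
 [-0.8988  0.0016  0.4384]
 [-0.0016 -1.      0.0003]]
-63.99982056859353
```

```bash
cat > go.py <<'E'
import sys
from h import *
# go.py x y ztip yaw_plate : report tool-frame delta
s=st(); x,y,z,yaw=map(float,sys.argv[1:])
R=s["tool_rot"]; d=R.T@(np.array([x,y,z+.011])-s["position"])*1000
a=np.radians(yaw); zt=np.array([np.cos(a),np.sin(a),0]); yt=np.array([0,0,-1.]); T=np.c_[np.cross(yt,zt),yt,zt]
print("shift mm now-axes",d,"shift after-turn axes",T.T@(R@d),"rotvec",cv2.Rodrigues(R.T@T)[0].ravel())
E
python3 -m crank '-24 0 41 0 0 0 0; -24 0 41 0 0 0 0; -24 0 41 0 0 0 0; -24 0 41 0 0 0 0; -24 0 41 0 0 0 0; -24 0 41 0 0 0 0; -24 0 41 0 0 0 0; -24 0 41 0 0 0 0; -24 0 41 0 0 0 0; -24 0 41 0 0 0 0; 0 0 0 0 0.12 0 0; 0 0 0 0 0.12 0 0; 0 0 0 0 0.12 0 0; 0 0 0 0 0.12 0 0; 0 0 0 0 0.12 0 0' 30; python3 go.py .5192 -.1186 .08 -8.8
```

```text
time_s: 1.6
position: [0.5218, -0.1008, 0.1872]
tool_rot: [[-0.168, -0.008, 0.986], [-0.986, 0.009, -0.168], [-0.007, -1.0, -0.009]]
wrist_force: [0.0, -0.2, -0.8]
opening: 0.003
1.6 [ 0.5218 -0.1008  0.1872] [ 0.0373 -0.1976 -0.8194] 0.003175497280666574 [-24.1482   3.4182  98.475    0.276   78.7341  75.4501]
[[-0.1677 -0.0081  0.9858]
 [-0.9858  0.0088 -0.1677]
 [-0.0073 -0.9999 -0.0094]]
shift mm now-axes [18.7191 96.043   1.3368] shift after-turn axes [18.0205 96.1856  0.1634] rotvec [ 0.0094 -0.0149 -0.0074]
```

```bash
python3 -m crank '18.7 0 1.3 0.009 -0.015 -0.007 0; 0 40 0 0 0 0 0; 0 40 0 0 0 0 0; 0 10 0 0 0 0 0; 0 0 0 0 0 0 0'; python3 go.py .5192 -.1186 .072 -8.8
```

```text
time_s: 2.1
position: [0.5201, -0.1199, 0.0948]
tool_rot: [[-0.155, 0.001, 0.988], [-0.988, -0.0, -0.155], [0.0, -1.0, 0.001]]
wrist_force: [0.0, 0.2, -0.4]
opening: 0.002
2.1 [ 0.5201 -0.1199  0.0948] [ 0.042   0.1966 -0.4229] 0.002242846328139259 [-25.9659   8.6961 103.7438   0.0071  67.52    72.9379]
[[-0.1548  0.0007  0.9879]
 [-0.9879 -0.0002 -0.1548]
 [ 0.0001 -1.      0.0007]]
shift mm now-axes [-1.1318 11.8392 -1.1113] shift after-turn axes [-1.1327 11.8401 -1.1009] rotvec [-0.0007 -0.0019  0.0001]
```

```bash
python3 -m crank '-1 6 -1 0 0 0 0; 0 5 0 0 0 0 0;0 2 0 0 0 0 0;0 1 0 0 0 0 0'; python3 -m crank '0 1 0 0 0 0 0'; python3 -m crank '0 1 0 0 0 0 0'
```

```text
time_s: 2.5
position: [0.5222, -0.1197, 0.0846]
tool_rot: [[-0.154, 0.007, 0.988], [-0.988, -0.003, -0.154], [0.002, -1.0, 0.007]]
wrist_force: [0.4, 0.5, -0.3]
opening: 0.004
time_s: 2.6
position: [0.5228, -0.1199, 0.0843]
tool_rot: [[-0.154, 0.008, 0.988], [-0.988, -0.004, -0.154], [0.002, -1.0, 0.009]]
wrist_force: [-0.8, 0.4, -0.3]
opening: 0.005
time_s: 2.7
position: [0.5232, -0.1201, 0.0837]
tool_rot: [[-0.154, 0.009, 0.988], [-0.988, -0.004, -0.154], [0.003, -1.0, 0.01]]
wrist_force: [0.4, 0.8, -1.1]
opening: 0.005
```

```bash
python3 -m crank '-1 3 -5 -0.012 0 0.003 0'; python3 -m crank '0 2 0 -0.005 0 0 0';python3 -m crank '0 2 0 -0.003 0 0 0'; python3 go.py .5192 -.1186 .068 -8.8
```

```text
time_s: 2.8
position: [0.5189, -0.1186, 0.0812]
tool_rot: [[-0.154, -0.001, 0.988], [-0.988, 0.0, -0.154], [0.0, -1.0, -0.001]]
wrist_force: [-0.2, -0.0, 0.1]
opening: 0.004
time_s: 2.9
position: [0.5183, -0.1184, 0.0789]
tool_rot: [[-0.154, -0.007, 0.988], [-0.988, 0.001, -0.154], [-0.0, -1.0, -0.008]]
wrist_force: [-0.9, -0.2, 0.4]
opening: 0.006
time_s: 3.0
position: [0.5184, -0.1184, 0.0768]
tool_rot: [[-0.154, -0.011, 0.988], [-0.988, 0.002, -0.154], [-0.0, -1.0, -0.011]]
wrist_force: [-0.7, -0.2, -0.0]
opening: 0.006
3.0 [ 0.5184 -0.1184  0.0768] [-0.7151 -0.2289 -0.009 ] 0.005725642612438396 [-25.7859  10.3307 104.1464  -0.1874  66.1178  73.1597]
[[-0.1542 -0.0106  0.988 ]
 [-0.988   0.0018 -0.1542]
 [-0.0002 -0.9999 -0.0108]]
shift mm now-axes [ 0.0619 -2.2227  0.8315] shift after-turn axes [ 0.0632 -2.2136  0.8554] rotvec [ 0.0108 -0.0012 -0.0002]
```

```bash
python3 -m crank '0 1 0 0.008 0 0 0';python3 -m crank '0 1.5 0 0.002 0 0 0';python3 -m crank '0 1.5 0 0.001 0 0 0'
```

```text
time_s: 3.1
position: [0.5184, -0.1184, 0.0754]
tool_rot: [[-0.154, -0.003, 0.988], [-0.988, 0.001, -0.154], [-0.0, -1.0, -0.003]]
wrist_force: [-0.6, 0.2, -0.4]
opening: 0.006
time_s: 3.2
position: [0.5183, -0.1184, 0.0737]
tool_rot: [[-0.154, -0.001, 0.988], [-0.988, 0.0, -0.154], [-0.0, -1.0, -0.001]]
wrist_force: [-1.2, -0.5, 0.4]
opening: -0.0
time_s: 3.3
position: [0.5182, -0.1183, 0.0721]
tool_rot: [[-0.154, 0.0, 0.988], [-0.988, 0.0, -0.154], [-0.0, -1.0, 0.0]]
wrist_force: [-0.4, -0.3, 0.3]
opening: 0.004
```

```bash
python3 - <<'E'
from h import *
P=viewer.capture("scene"); cs=viewer.camera_model("scene")
p=proj(cs,[[.518,-.118,.061],[.5686,-.1263,.068]]); print(p)
a=P[130:250,180:340]; b=viewer.capture("wrist")
o=np.vstack([cv2.resize(a,(480,300),interpolation=2)[:, :], cv2.resize(b,(480,300))])
cv2.imwrite("pics/c1.png",o[...,::-1])
E
```

```text
[[288.51303721 182.97444372]
 [271.08596441 189.97529563]]
```

View pics/c1.png

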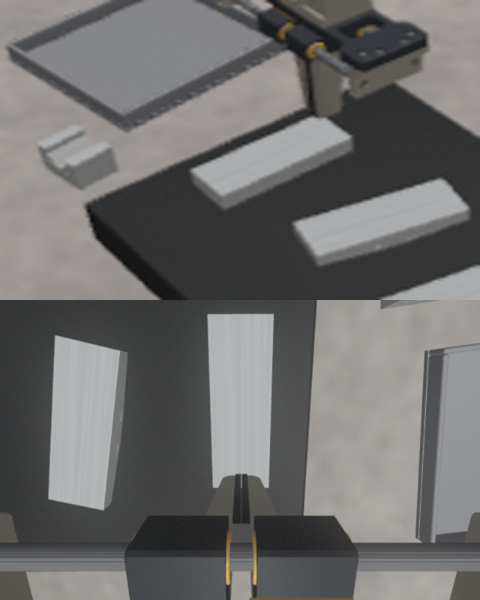

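```bash
python3 - <<'E'
from h import *
s=st(); cw=viewer.camera_model("wrist"); print(cw)
W=back(cw,[(284,250.7),(360,249.3),(277,18.7),(364,18.7)],.068); print("wrist",W, W.mean(0))
cs=viewer.camera_model("scene")
S=back(cs,[(285,177.2),(297.3,186),(243.3,198.8),(256,208.4)],.068); print("scene",S,S.mean(0))
ct=viewer.camera_model("top")
print("base?",proj(cs,[[0,0,0]]),proj(ct,[[0,0,0]]), "tips", proj(cw,s["position"]+s["tool_rot"][:,1]*.011), proj(ct,[.5686,-.1263,.068]))
print("scene tray rim",back(cs,[(183,150),(238,122),(275,147),(222,178)],.025))
print("granite scene",back(cs,[(209,213),(307,161),(401,236),(299,310)],.05))
E
```

```text
3.4 [ 0.518  -0.1182  0.0719] [ 0.0915 -0.3546 -0.271 ] 0.0019114535150501512 [-25.9117  10.1631 104.9577   0.0238  64.9025  72.9415]
[[-0.1541 -0.0002  0.9881]
 [-0.9881  0.0005 -0.1541]
 [-0.0005 -1.     -0.0003]]
{'intrinsics': array([[353.4762,   0.    , 321.3089],
       [  0.    , 353.4762, 197.8059],
       [  0.    ,   0.    ,   1.    ]]), 'xyz': array([ 0.5921, -0.1299,  0.2627]), 'orientation': array([[-0.1547,  0.9522,  0.2632],
       [-0.988 , -0.1493, -0.0406],
       [ 0.0006, -0.2663,  0.9639]])}
wrist [[ 0.51   -0.0946  0.068 ]
 [ 0.5039 -0.1395  0.068 ]
 [ 0.6344 -0.1141  0.068 ]
 [ 0.6276 -0.1572  0.068 ]] [ 0.569  -0.1264  0.068 ]
scene [[ 0.5139 -0.1336  0.068 ]
 [ 0.5169 -0.0891  0.068 ]
 [ 0.6325 -0.1532  0.068 ]
 [ 0.6339 -0.1081  0.068 ]] [ 0.5743 -0.121   0.068 ]
base? [[432.1485 130.5053]] [[317.0635 400.1929]] tips [[321.0156 228.2915]] [[364.603  192.3083]]
scene tray rim [[ 0.5906 -0.465   0.025 ]
 [ 0.3958 -0.4556  0.025 ]
 [ 0.4079 -0.2813  0.025 ]
 [ 0.5931 -0.2901  0.025 ]]
granite scene [[ 0.7055 -0.1925  0.05  ]
 [ 0.4154 -0.1501  0.05  ]
 [ 0.4687  0.1787  0.05  ]
 [ 0.7494  0.1338  0.05  ]]
```

```bash
python3 - <<'E'
from h import *
P=viewer.capture("scene")
a=cv2.resize(P[140:205,240:320],(800,600)[:1]+(650,),interpolation=2)[:600]
cv2.imwrite("pics/c2.png",a[...,::-1])
E
```

```text
(no output)
```

View pics/c2.png

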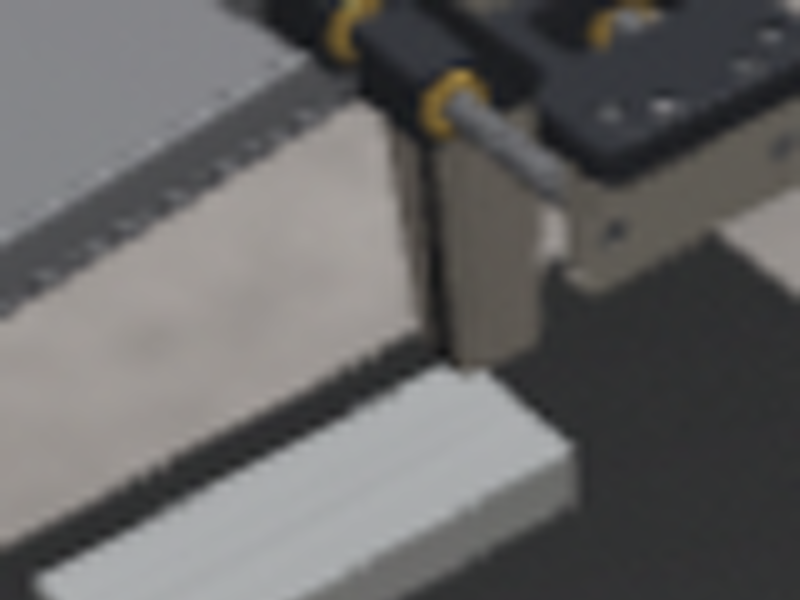

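```bash
cat > ok.py <<'E'
import sys
from h import *
s=monitor.read_state(); f=s["wrist_force"][2]; print(s["position"].round(4),s["wrist_force"].round(1),s["tool_rot"][2].round(3))
sys.exit(abs(f)>1.5)
E
K="python3 ok.py"
python3 -m crank '0 1 0 0 0 0 0' >/dev/null; $K && python3 -m crank '0 1 0 0 0 0 0' >/dev/null; $K && python3 -m crank '0 1 0 0 0 0 0' >/dev/null; $K && python3 -m crank '0 1 0 0 0 0 0' >/dev/null; $K && python3 -m crank '0 1 0 0 0 0 0' >/dev/null; $K && python3 -m crank '0 1 0 0 0 0 0' >/dev/null; $K && python3 -m crank '0 1 0 0 0 0 0' >/dev/null; $K && python3 -m crank '0 1 0 0 0 0 0' >/dev/null; $K
```

```text
[ 0.5184 -0.1184  0.0713] [-0.   0.  -0.7] [-0. -1.  0.]
[ 0.5184 -0.1184  0.0713] [-0.   0.  -0.7] [-0. -1.  0.]
[ 0.5184 -0.1184  0.0713] [-0.   0.  -0.7] [-0. -1.  0.]
[ 0.5184 -0.1184  0.0713] [-0.   0.  -0.7] [-0. -1.  0.]
[ 0.5184 -0.1184  0.0713] [-0.   0.  -0.7] [-0. -1.  0.]
[ 0.5184 -0.1184  0.0713] [-0.   0.  -0.7] [-0. -1.  0.]
[ 0.5184 -0.1184  0.0713] [-0.   0.  -0.7] [-0. -1.  0.]
[ 0.5184 -0.1184  0.0713] [-0.   0.  -0.7] [-0. -1.  0.]False
False
False
False
False
False
False
False
```

```bash
sed -i 's/sys.exit(.*/sys.exit(int(abs(f)>1.5))/' ok.py
K="python3 ok.py"
python3 -m crank '0 1.5 0 0 0 0 0' >/dev/null; $K && python3 -m crank '0 1.5 0 0 0 0 0' >/dev/null; $K && python3 -m crank '0 1.5 0 0 0 0 0' >/dev/null; $K && python3 -m crank '0 1.5 0 0 0 0 0' >/dev/null; $K && python3 -m crank '0 1.5 0 0 0 0 0' >/dev/null; $K && python3 -m crank '0 1.5 0 0 0 0 0' >/dev/null; $K
```

```text
[ 0.5185 -0.1184  0.0698] [ 0.4 -0.  -0.2] [-0.    -1.     0.001]
[ 0.5186 -0.1185  0.0683] [-0.3  0.1 -0.2] [-0.    -1.     0.001]
[ 0.5186 -0.1185  0.0667] [-0.4  0.1  0.8] [-0.    -1.     0.001]
[ 0.5186 -0.1185  0.065 ] [-0.  -0.3  0.8] [-0.    -1.     0.001]
[ 0.5186 -0.1185  0.0633] [ 0.7 -0.1 -0.3] [-0.    -1.     0.001]
[ 0.5185 -0.1185  0.0617] [-0.3 -0.4  0.2] [-0.    -1.     0.001]
```

```bash
python3 - <<'E'
from h import *
P=viewer.capture("scene");W=viewer.capture("wrist")
a=cv2.resize(P[150:205,240:320],(640,440),interpolation=2)
b=cv2.resize(W[190:290,240:400],(640,400),interpolation=2)[:160*2]
cv2.imwrite("pics/c3.png",np.vstack([a[100:380],b])[...,::-1])
E
```

```text
(no output)
```

View pics/c3.png

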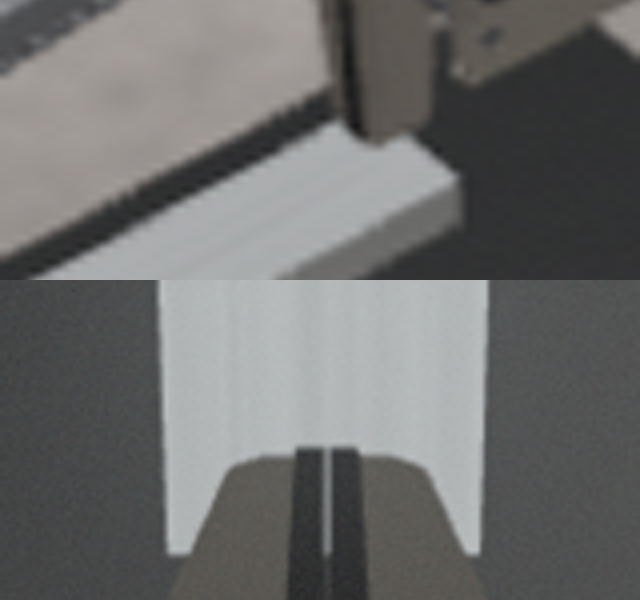

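```bash

K="python3 ok.py"
python3 -m crank '0 1.5 0 0 0 0 0' >/dev/null; $K && python3 -m crank '0 1.5 0 0 0 0 0' >/dev/null; $K && python3 -m crank '0 1 0 0 0 0 0' >/dev/null; $K && python3 -m crank '0 1 0 0 0 0 0' >/dev/null; $K && python3 -m crank '0 1 0 0 0 0 0' >/dev/null; $K && python3 -m crank '0 1 0 0 0 0 0' >/dev/null; $K && python3 -m crank '0 1 0 0 0 0 0' >/dev/null; $K&& python3 -m crank '0 1 0 0 0 0 0' >/dev/null; $K
```

```text
[ 0.5186 -0.1185  0.0601] [1.1 0.  0.5] [-0.    -1.     0.001]
[ 0.5186 -0.1185  0.0585] [-0.  -0.9  0.9] [-0.    -1.     0.001]
[ 0.5185 -0.1185  0.0574] [-0.8  0.7 -0.3] [-0.    -1.     0.001]
[ 0.5185 -0.1185  0.0563] [-0.1  0.1  0.1] [-0.    -1.     0.001]
[ 0.5185 -0.1185  0.0552] [ 0.4 -0.3 -0. ] [-0.    -1.     0.001]
[ 0.5186 -0.1185  0.0541] [ 0.3 -0.2 -0.5] [-0.    -1.     0.001]
[ 0.5186 -0.1185  0.053 ] [-0.2  0.9  0.4] [-0.    -1.     0.001]
[ 0.5186 -0.1185  0.0519] [ 0.3 -0.   0.3] [-0.    -1.     0.001]
```

```bash

K="python3 ok.py"
python3 -m crank '0 1 0 0 0 0 0' >/dev/null; $K && python3 -m crank '0 1 0 0 0 0 0' >/dev/null; $K && python3 -m crank '0 1 0 0 0 0 0' >/dev/null; $K && python3 -m crank '0 1 0 0 0 0 0' >/dev/null; $K && python3 -m crank '0 1 0 0 0 0 0' >/dev/null; $K && python3 -m crank '0 1 0 0 0 0 0' >/dev/null; $K && python3 -m crank '0 1 0 0 0 0 0' >/dev/null; $K&& python3 -m crank '0 1 0 0 0 0 0' >/dev/null; $K
```

```text
[ 0.5186 -0.1185  0.0509] [-0.   0.1  1.1] [-0.    -1.     0.001]
[ 0.5185 -0.1185  0.0498] [ 0.1  0.7 -0.6] [-0.    -1.     0.001]
[ 0.5186 -0.1185  0.0487] [-0.2  0.7  0.5] [-0.    -1.     0.001]
[ 0.5186 -0.1185  0.0482] [-3.4  0.7 11.8] [-0.    -1.     0.001]
[ 0.5186 -0.1185  0.0482] [-3.4  0.7 11.8] [-0.    -1.     0.001]
[ 0.5186 -0.1185  0.0482] [-3.4  0.7 11.8] [-0.    -1.     0.001]
[ 0.5186 -0.1185  0.0482] [-3.4  0.7 11.8] [-0.    -1.     0.001]
[ 0.5186 -0.1185  0.0482] [-3.4  0.7 11.8] [-0.    -1.     0.001]
```

```bash
sed -i 's/z+.011\]/z-.0197]/' go.py; python3 -m crank '0 -10 0 0 0 0 0; 0 -15 0 0 0 0 0;0 0 0 0 0 0 0'; python3 go.py .5246 .0121 .080 -21.9
```

```text
time_s: 5.75
position: [0.5188, -0.1186, 0.0748]
tool_rot: [[-0.154, 0.001, 0.988], [-0.988, -0.0, -0.154], [-0.0, -1.0, 0.001]]
wrist_force: [0.7, 0.6, 0.5]
opening: 0.005
5.75 [ 0.5188 -0.1186  0.0748] [0.7043 0.5706 0.5187] 0.004863486329450447 [-25.9088   9.9919 104.7879   0.0193  65.1781  72.9439]
[[-0.154   0.0008  0.9881]
 [-0.9881 -0.     -0.154 ]
 [-0.0001 -1.      0.0008]]
shift mm now-axes [-130.0231   14.4803  -14.3809] shift after-turn axes [-123.4296   14.4817  -43.3348] rotvec [-0.0008  0.2276 -0.0002]
```

```bash
python3 -m crank '-33 0 -4 0 0 0 0; -33 0 -4 0 0 0 0; -32 0 -4 0 0 0 0; -32 0 -3 0 0 0 0; 0 0 0 0 0.114 0 0; 0 0 0 0 0.114 0 0;0 0 0 0 0 0 0'; python3 go.py .5246 .0121 .072 -21.9
```

```text
time_s: 6.45
position: [0.5246, 0.0168, 0.0742]
tool_rot: [[-0.381, 0.003, 0.924], [-0.924, -0.001, -0.381], [-0.0, -1.0, 0.003]]
wrist_force: [-0.3, -1.1, 0.6]
opening: 0.008
6.45 [0.5246 0.0168 0.0742] [-0.2885 -1.1174  0.5564] 0.007867815266145895 [-11.3641   8.8897 106.1145  -0.0168  64.7945 101.0663]
[[-0.3814  0.0034  0.9244]
 [-0.9244 -0.001  -0.3814]
 [-0.0004 -1.      0.0035]]
shift mm now-axes [ 4.3321 21.9394  1.6661] shift after-turn axes [ 4.3388 21.9352  1.7033] rotvec [-0.0035 -0.0091 -0.0004]
```

```bash
K="python3 ok.py"
python3 -m crank '4.3 10 1.7 -0.003 -0.009 0 0; 0 8 0 0 0 0 0; 0 2 0 0 0 0 0'|head -2;$K && python3 -m crank '0 1 0 0 0 0 0' >/dev/null; $K && python3 -m crank '0 1 0 0 0 0 0' >/dev/null; $K && python3 -m crank '0 0.7 0 0 0 0 0' >/dev/null; $K && python3 -m crank '0 0.7 0 0 0 0 0' >/dev/null; $K && python3 -m crank '0 0.7 0 0 0 0 0' >/dev/null; $K && python3 -m crank '0 0.7 0 0 0 0 0' >/dev/null; $K && python3 -m crank '0 0.7 0 0 0 0 0' >/dev/null; $K && python3 -m crank '0 0.7 0 0 0 0 0' >/dev/null; $K
```

```text
time_s: 6.75
position: [0.5245, 0.0111, 0.0524]
[0.5245 0.0111 0.0524] [-0.2  0.7  0.7] [-0. -1.  0.]
[0.524  0.0109 0.0505] [-0.2 -0.4  0.5] [-0.    -1.    -0.001]
[0.5239 0.0107 0.0491] [ 0.  -0.1 -0.3] [ 0.    -1.    -0.001]
[0.5239 0.0106 0.0484] [-0.2  0.4  0.2] [ 0.    -1.    -0.001]
[0.5238 0.0107 0.0478] [-2.   0.8  3. ] [ 0.    -1.    -0.002]
[0.5238 0.0107 0.0478] [-2.   0.8  3. ] [ 0.    -1.    -0.002]
[0.5238 0.0107 0.0478] [-2.   0.8  3. ] [ 0.    -1.    -0.002]
[0.5238 0.0107 0.0478] [-2.   0.8  3. ] [ 0.    -1.    -0.002]
[0.5238 0.0107 0.0478] [-2.   0.8  3. ] [ 0.    -1.    -0.002]
```

Contact at 3 N. One more small push tells whether it sinks.

```bash
for i in 1; do python3 -m crank '0 0.6 0 0 0 0 0' >/dev/null; python3 ok.py;  python3 -m crank '0 0.6 0 0 0 0 0' >/dev/null; python3 ok.py; done
```

```text
[0.5236 0.0107 0.0476] [-3.4  0.6  3.5] [ 0.    -1.    -0.002]
[0.5234 0.0108 0.0472] [-2.6  0.8  5.2] [ 0.    -1.    -0.003]
```

```bash
sed -i 's/abs(f)>1.5/abs(f)>float((sys.argv+[1.5])[1])/' ok.py; K="python3 ok.py 9"; python3 -m crank '0 0.7 0 0 0 0 0' >/dev/null; $K && python3 -m crank '0 0.7 0 0 0 0 0' >/dev/null; $K&& python3 -m crank '0 0.7 0 0 0 0 0' >/dev/null; $K 
```

```text
[0.5232 0.0109 0.0467] [-3.1  0.6  4. ] [ 0.    -1.    -0.003]
[0.523  0.011  0.0461] [-3.5  0.1  3.7] [ 0.001 -1.    -0.004]
[0.5227 0.0111 0.0453] [-3.6  1.1  3.9] [ 0.001 -1.    -0.005]
```

```bash
K="python3 ok.py 7"; python3 -m crank '0 0.6 0 0.003 0 0 0' >/dev/null; $K && python3 -m crank '0 0.6 0 0.001 0 0 0' >/dev/null; $K&& python3 -m crank '0 0.6 0 0 0 0 0' >/dev/null; $K && python3 -m crank '0 0.6 0 0 0 0 0' >/dev/null; $K&& python3 -m crank '0 0.6 0 0 0 0 0' >/dev/null; $K 
```

```text
[0.5226 0.0112 0.045 ] [-6.   0.9  9.8] [ 0.001 -1.    -0.002]
[0.5226 0.0112 0.045 ] [-6.   0.9  9.8] [ 0.001 -1.    -0.002]
[0.5226 0.0112 0.045 ] [-6.   0.9  9.8] [ 0.001 -1.    -0.002]
[0.5226 0.0112 0.045 ] [-6.   0.9  9.8] [ 0.001 -1.    -0.002]
[0.5226 0.0112 0.045 ] [-6.   0.9  9.8] [ 0.001 -1.    -0.002]
```

```bash
python3 -m crank '0 0.4 0 0 0 0 0' >/dev/null; python3 ok.py 20 && python3 -m crank '0 0.3 0 0 0 0 0; 0 0.3 0 0 0 0 0; 0 0.3 0 0 0 0 0' >/dev/null; python3 ok.py; python3 - <<'E'
from h import *
P=viewer.capture("scene"); cv2.imwrite("pics/c4.png",cv2.resize(P[160:270,240:380],(700,550),interpolation=2)[...,::-1])
E
```

```text
[0.5226 0.0111 0.0451] [-4.8  0.8  8.1] [ 0.001 -1.    -0.002]
[0.5225 0.0111 0.0451] [-5.2  0.1  6.4] [ 0.001 -1.    -0.002]
```

View pics/c4.png

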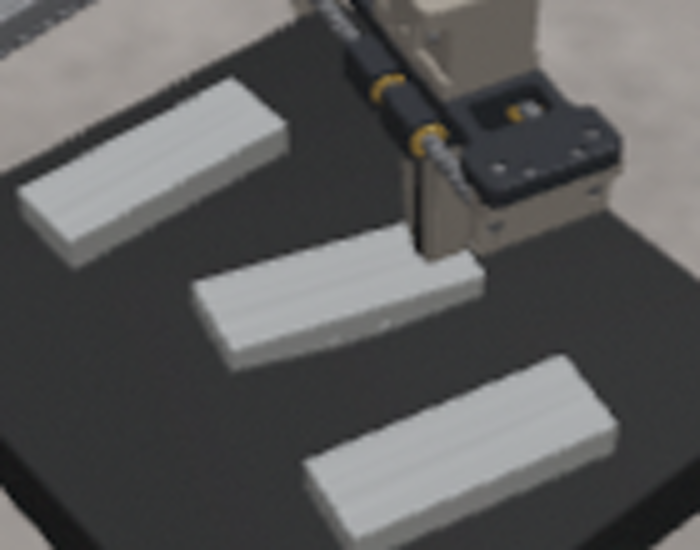

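```bash
python3 -m crank '0 -2 0 0 0 0 0;0 -3 0 0 0 0 0; 0 -10 0 0 0 0 0;0 -10 0 0 0 0 0;0 0 34 0 0 0 0;0 0 34 0 0 0 0;0 0 33 0 0 0 0; 0 0 0 0 0 0 0'; python3 go.py .6173 -.0253 .072 -21.9
```

```text
time_s: 9.0
position: [0.6215, -0.0271, 0.0748]
tool_rot: [[-0.365, 0.005, 0.931], [-0.931, -0.002, -0.365], [-0.0, -1.0, 0.005]]
wrist_force: [-0.4, -0.5, -0.0]
opening: 0.002
9.0 [ 0.6215 -0.0271  0.0748] [-0.406  -0.4987 -0.0469] 0.0022532215910186053 [-13.588   22.099   89.8603  -0.0396  67.7345  97.8597]
[[-0.3654  0.005   0.9308]
 [-0.9308 -0.0019 -0.3654]
 [-0.0001 -1.      0.0054]]
shift mm now-axes [-0.1276 22.4975 -4.7119] shift after-turn axes [-0.0923 22.5226 -4.5917] rotvec [-0.0054  0.0082 -0.0001]
```

```bash
K="python3 ok.py 8"
python3 -m crank '0 10 -4.7 -0.005 0.008 0 0; 0 8 0 0 0 0 0; 0 2 0 0 0 0 0'|head -2;$K && python3 -m crank '0 1.5 0 0 0 0 0' >/dev/null; $K && python3 -m crank '0 1 0 0 0 0 0' >/dev/null; $K && python3 -m crank '0 1 0 0 0 0 0' >/dev/null; $K && python3 -m crank '0 0.7 0 0 0 0 0' >/dev/null; $K && python3 -m crank '0 0.7 0 0 0 0 0' >/dev/null; $K && python3 -m crank '0 0.7 0 0 0 0 0' >/dev/null; $K && python3 -m crank '0 0.7 0 0 0 0 0' >/dev/null; $K && python3 -m crank '0 0.7 0 0 0 0 0' >/dev/null; $K&& python3 -m crank '0 0.7 0 0 0 0 0' >/dev/null; $K
```

```text
time_s: 9.3
position: [0.6154, -0.0244, 0.054]
[ 0.6154 -0.0244  0.054 ] [-0.2  0.1 -0.7] [-0.    -1.    -0.001]
[ 0.6142 -0.0238  0.0519] [0.4 0.4 0.4] [-0.    -1.    -0.002]
[ 0.6134 -0.0234  0.0505] [-0.4  0.2 -0.3] [-0.    -1.    -0.003]
[ 0.6131 -0.0232  0.0495] [-0.5  1.1  0.4] [ 0.    -1.    -0.003]
[ 0.613  -0.023   0.0489] [ 0.3 -0.3  0.2] [-0.    -1.    -0.003]
[ 0.6131 -0.023   0.0483] [-0.7  0.2  0.3] [-0.    -1.    -0.003]
[ 0.6133 -0.0231  0.0479] [-0.7 -0.1  2.2] [-0.    -1.    -0.003]
[ 0.6135 -0.0232  0.0476] [-0.4  0.8  0.8] [-0.    -1.    -0.002]
[ 0.6137 -0.0233  0.0472] [-0.8  0.2  2.9] [-0.    -1.    -0.002]
[ 0.614  -0.0234  0.0468] [-1.3 -0.4  2.9] [-0.    -1.    -0.001]
```

```bash
K="python3 ok.py 8"
for j in 1; do python3 -m crank '0 0.8 0.5 0 0 0 0' >/dev/null; $K && python3 -m crank '0 0.8 0 0 0 0 0' >/dev/null; $K && python3 -m crank '0 0.7 0 0 0 0 0' >/dev/null; $K && python3 -m crank '0 0.7 0 0 0 0 0' >/dev/null; $K && python3 -m crank '0 0.7 0 0 0 0 0' >/dev/null; $K; done
```

```text
[ 0.6144 -0.0235  0.0461] [-1.8  1.1  2.1] [-0.    -1.    -0.001]
[ 0.6147 -0.0236  0.0455] [-2.2  0.8  7.4] [-0.    -1.    -0.001]
[ 0.6147 -0.0236  0.0455] [-3.6  0.3  7.7] [-0.    -1.    -0.001]
[ 0.6147 -0.0236  0.0455] [-3.4  0.5  6.6] [ 0.    -1.    -0.001]
[ 0.6147 -0.0237  0.0455] [-3.2  0.3  7.2] [ 0.    -1.    -0.002]
```

```bash
python3 -m crank '0 0.5 0 0 0 0 0;0 0.5 0 0 0 0 0' |tail -2; python3 -m crank '0 -2 0 0 0 0 0;0 -4 0 0 0 0 0; 0 -20 0 0 0 0 0;0 -40 0 0 0 0 60;0 -40 -20 0 0 0 60;0 -40 -20 0 0 0 60; 0 0 -20 0 0 0 60;0 0 0 0 0 0 60;0 0 0 0 0 0 60'; python3 go.py .571 -.0066 .09 -21.9; python3 - <<'E'
from h import *
P=viewer.capture("wrist"); cv2.imwrite("pics/c5.png",P[...,::-1])
cm=viewer.camera_model("wrist");im=P[...,::-1]
X1,Y1,s=.72,.2,2000
for n,cm,im in(("wrist",cm,im),):
    g=cv2.cvtColor(ortho(np.ascontiguousarray(im),cm,.068,.42,X1,-.2,Y1,s),6)
    m=((g>120)*255).astype('uint8')
    for c in cv2.findContours(m,0,2)[0]:
        r=cv2.minAreaRect(c);(u,v),(w,h),t=r
        if w*h/4>1500:
            b=cv2.boxPoints(r); e=max([b[1]-b[0],b[2]-b[1]],key=np.linalg.norm); d=np.array([-e[1],-e[0]]); d*=np.sign(d[0]);d/=np.linalg.norm(d)
            print(n,[X1-v/s,Y1-u/s],w/2,h/2,"yaw",np.degrees(np.arctan2(d[1],d[0])))
E
```

```text
wrist_force: [-2.4, 0.3, 4.3]
opening: 0.004
time_s: 11.8
position: [0.5578, -0.001, 0.1959]
tool_rot: [[-0.372, -0.002, 0.928], [-0.928, 0.001, -0.372], [-0.0, -1.0, -0.002]]
wrist_force: [-0.5, -0.1, -0.3]
opening: 0.503
11.8 [ 0.5578 -0.001   0.1959] [-0.5087 -0.0803 -0.3273] 0.5033529766725262 [-12.5294   6.5938  94.0818   0.027   79.4597  99.3325]
[[-0.3725 -0.0022  0.928 ]
 [-0.9281  0.001  -0.3725]
 [-0.0001 -1.     -0.0024]]
shift mm now-axes [  0.3157 125.5818  14.6333] shift after-turn axes [  0.2983 125.6167  14.3313] rotvec [ 0.0024  0.0006 -0.0001]
wrist [0.43442120361328124, 0.05192317199707033] 115.58475494384766 28.74599838256836 yaw 81.43911
wrist [0.44699999999999995, 0.16949999618530276] 52.99999237060547 60.99999237060547 yaw nan
wrist [0.568639678955078, -0.12541336059570313] 45.97926712036133 126.09403991699219 yaw -8.790536
wrist [0.570670425415039, -0.006080474853515622] 45.1910285949707 125.98278045654297 yaw -21.956411
wrist [0.53425, -0.175] 227.5 49.0 yaw 0.0
wrist [0.6029925689697265, 0.09282424926757814] 49.016109466552734 126.04460906982422 yaw -20.85445
wrist [0.614, 0.16375] 212.0 72.5 yaw 0.0<stdin>:11: RuntimeWarning: invalid value encountered in divide
```

View pics/c5.png

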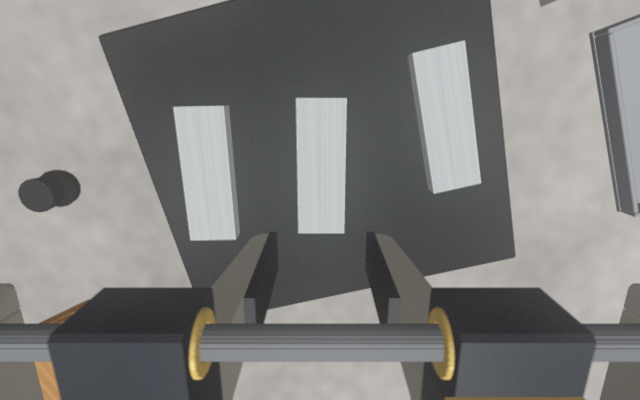

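```bash
python3 -m crank '0 30 14.5 0.002 0 0 64;0 40 0 0 0 0 64;0 40 0 0 0 0 64;0 10 0 0 0 0 64;0 0 0 0 0 0 64'; python3 go.py .5708 -.0063 .0535 -21.95
```

```text
time_s: 12.35
position: [0.5735, -0.0082, 0.0688]
tool_rot: [[-0.374, -0.003, 0.927], [-0.927, 0.001, -0.374], [0.0, -1.0, -0.003]]
wrist_force: [0.3, 1.1, -0.3]
opening: 0.699
12.35 [ 0.5735 -0.0082  0.0688] [ 0.3408  1.1301 -0.2523] 0.6987821802855397 [-12.8837  16.3523  97.9547   0.0069  65.8742  99.0758]
[[-0.374  -0.0031  0.9274]
 [-0.9274  0.0008 -0.374 ]
 [ 0.0004 -1.     -0.0031]]
shift mm now-axes [-0.7061 34.9737 -3.1219] shift after-turn axes [-0.6931 34.964  -3.2316] rotvec [ 0.0031 -0.0002  0.0004]
```

```bash
python3 -m crank '-0.7 5 -3 0.003 0 0 64;0 7 0 0 0 0 64;0 6 0 0 0 0 64' |head -2; python3 ok.py && python3 -m crank '0 6 0 0 0 0 64;0 4 0 0 0 0 64;0 3 0 0 0 0 64;0 1 0 0 0 0 64;0 0 0 0 0 0 64'; python3 go.py .5708 -.0063 .0535 -21.95
```

```text
time_s: 12.65
position: [0.5743, -0.0071, 0.0539]
[ 0.5743 -0.0071  0.0539] [-1.   0.1  0.9] [-0.001 -1.     0.007]
time_s: 13.15
position: [0.5758, -0.0073, 0.0403]
tool_rot: [[-0.374, 0.01, 0.927], [-0.927, -0.003, -0.374], [-0.001, -1.0, 0.01]]
wrist_force: [-0.2, 0.3, 0.3]
opening: 0.7
13.15 [ 0.5758 -0.0073  0.0403] [-0.189   0.2525  0.3371] 0.6997947001470368 [-12.7348  18.3228  99.1345  -0.0269  61.9715  99.2347]
[[-0.3739  0.0096  0.9274]
 [-0.9275 -0.0026 -0.3739]
 [-0.0012 -1.      0.0099]]
shift mm now-axes [ 0.9012  6.4467 -5.088 ] shift after-turn axes [ 0.8929  6.4978 -5.024 ] rotvec [-0.0099 -0.0001 -0.0012]
```

```bash
python3 -m crank '1 3 -5 -0.01 0 -0.001 64;0 3 0 0 0 0 64;0 0 0 0 0 0 64' |head -2; python3 go.py .5708 -.0063 .0535 -21.95
```

```text
time_s: 13.45
position: [0.5706, -0.0064, 0.0341]
13.45 [ 0.5706 -0.0064  0.0341] [ 0.725   0.667  -0.5805] 0.6977194126714618 [-12.7769  18.6047  99.5817   0.0154  61.8357  99.1699]
[[-0.3739 -0.0003  0.9275]
 [-0.9275  0.0003 -0.3739]
 [-0.0002 -1.     -0.0004]]
shift mm now-axes [-0.1369  0.3218  0.1542] shift after-turn axes [-0.1369  0.3219  0.154 ] rotvec [ 0.0004 -0.0001 -0.0002]
```

```bash
python3 -m crank '0 0 0 0 0 0 40;0 0 0 0 0 0 40;0 0 0 0 0 0 40;0 0 0 0 0 0 40;0 0 0 0 0 0 40;0 0 0 0 0 0 40' 40; python3 -m crank '0 -2 0 0 0 0 40;0 -4 0 0 0 0 40;0 -6 0 0 0 0 40;0 -10 0 0 0 0 40;0 -10 0 0 0 0 40;0 0 0 0 0 0 40'
```

```text
time_s: 14.05
position: [0.5707, -0.0062, 0.0342]
tool_rot: [[-0.374, -0.0, 0.927], [-0.927, 0.001, -0.374], [-0.001, -1.0, -0.0]]
wrist_force: [0.9, 0.6, -0.7]
opening: 0.473
time_s: 14.65
position: [0.5659, -0.0053, 0.064]
tool_rot: [[-0.374, -0.01, 0.927], [-0.927, 0.003, -0.374], [0.001, -1.0, -0.011]]
wrist_force: [0.7, 0.8, -6.7]
opening: 0.475
```

```bash
python3 -m crank '0 -15 0 0.01 0 0 40;0 -20 0 0 0 0 40;0 -10 0 0 0 0 40;16 0 3 0 0 0 40;24 0 4 0 0 0 40;24 0 4 0 0 0 40;24 0 4 0 0 0 40;24 0 4 0 0 0 40;24 0 4 0 0 0 40;24 0 4 0 0 0 40;24 0 4 0 0 0 40;24 0 4 0 0 0 40;24 0 4 0 0 0 40;24 0 4 0 0 0 40;24 0 4 0 0 0 40;24 0 4 0 0 0 40;24 0 4 0 0 0 40;16 0 4 0 0 0 40'; python3 -m crank '0 0 0 0 -0.08 0 40;0 0 0 0 -0.08 0 40;0 0 0 0 -0.08 0 40;0 0 0 0 -0.08 0 40;0 0 0 0 -0.06 0 40;0 0 0 0 0 0 40' >/dev/null; python3 go.py .483 -.386 .05 0; python3 - <<'E'
from h import *
for n in("top","wrist","scene"):
    P=viewer.capture(n); cv2.imwrite(f"pics/t_{n}.png",P[...,::-1])
E
```

```text
time_s: 16.45
position: [0.48, -0.3663, 0.1109]
tool_rot: [[-0.374, -0.006, 0.927], [-0.927, -0.003, -0.374], [0.005, -1.0, -0.004]]
wrist_force: [-0.4, 0.4, -7.2]
opening: 0.471
17.05 [ 0.476  -0.3707  0.1086] [ 0.2205  0.3125 -7.6643] 0.4757512658513456 [-49.1216  17.8707  91.1512  -0.4556  71.2717  40.651 ]
[[ 0.0065 -0.009   0.9999]
 [-1.     -0.0011  0.0065]
 [ 0.001  -1.     -0.009 ]]
shift mm now-axes [15.3019 78.2761  7.6035] shift after-turn axes [15.335  78.3263  6.9954] rotvec [0.009  0.0065 0.001 ]
```

View pics/t_wrist.png

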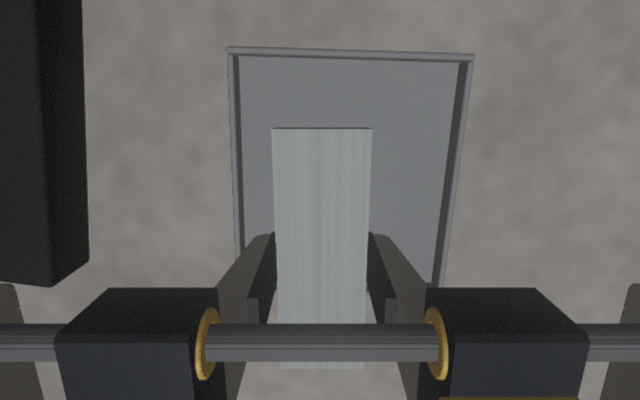

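```bash
python3 -m crank '15 20 7 0.009 0.006 0 40;0 15 0 0 0 0 40;0 15 0 0 0 0 40; 0 0 0 0 0 0 40'|head -2;  python3 go.py .483 -.386 .02 0; python3 - <<'E'
from h import *
cm={'intrinsics':viewer.camera_model("wrist")["intrinsics"]}
c=viewer.camera_model("wrist"); print(c["xyz"])
P=viewer.capture("wrist"); g=cv2.cvtColor(P,7); cv2.imwrite("pics/t2.png",P[...,::-1])
P=viewer.capture("scene"); cv2.imwrite("pics/t3.png",cv2.resize(P[70:230,150:350],(800,640),interpolation=2)[:600,:,::-1])
E
```

```text
time_s: 17.6
position: [0.4835, -0.3858, 0.0572]
17.6 [ 0.4835 -0.3858  0.0572] [-0.8151  1.121  -8.405 ] 0.4729639793195405 [-49.7543  23.025   90.8317  -0.0241  66.0447  40.4684]
[[-0.0037  0.0008  1.    ]
 [-1.     -0.0016 -0.0037]
 [ 0.0016 -1.      0.0008]]
shift mm now-axes [ 0.0841 56.9091 -0.5383] shift after-turn axes [ 0.171  56.9093 -0.4921] rotvec [-0.0008 -0.0037  0.0016]
[ 0.55824285 -0.38576205  0.24804925]
```

View pics/t2.png

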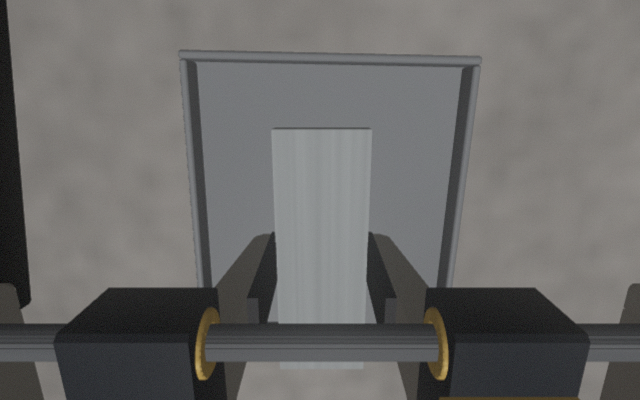

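```bash
python3 -m crank '0 10 0 -0.001 0 0 40;0 12 0 0 0 0 40;0 12 0 0 0 0 40;0 8 0 0 0 0 40;0 5 0 0 0 0 40;0 0 0 0 0 0 40'|head -2;  python3 go.py .483 -.386 .012 0
```

```text
time_s: 18.3
position: [0.4861, -0.388, 0.0107]
18.3 [ 0.4861 -0.388   0.0107] [-0.0373  0.3806 -8.2734] 0.4744217042694961 [-49.6767  26.8038  91.6712  -0.0677  61.0379  40.5278]
[[-0.003   0.0047  1.    ]
 [-1.     -0.0071 -0.003 ]
 [ 0.0071 -1.      0.0047]]
shift mm now-axes [-2.0952 18.3325 -3.1913] shift after-turn axes [-1.9736 18.3618 -3.0985] rotvec [-0.0047 -0.003   0.0071]
```

```bash
sed 's/abs(f)>/abs(f+7.8)>/' ok.py > ok2.py; K="python3 ok2.py 3"
python3 -m crank '-2 6 -3 -0.005 -0.003 0.007 40;0 6 0 0 0 0 40;0 3 0 -0.001 0 0 40'|head -2; $K && python3 -m crank '0 1.5 0 0 0 0 40' >/dev/null; $K && python3 -m crank '0 1.5 0 0 0 0 40' >/dev/null; $K && python3 -m crank '0 1 0 0 0 0 40' >/dev/null; $K && python3 -m crank '0 1 0 0 0 0 40' >/dev/null; $K && python3 -m crank '0 1 0 0 0 0 40' >/dev/null; $K && python3 -m crank '0 1 0 0 0 0 40' >/dev/null; $K && python3 -m crank '0 0.7 0 0 0 0 40' >/dev/null; $K && python3 -m crank '0 0.7 0 0 0 0 40' >/dev/null; $K 
```

```text
time_s: 18.6
position: [0.4835, -0.3867, -0.0044]
[ 0.4835 -0.3867 -0.0044] [ 0.2  1.3 -8.2] [ 0.001 -1.    -0.   ]
[ 0.4835 -0.3866 -0.0063] [-0.1  0.6 -8. ] [ 0.001 -1.    -0.001]
[ 0.4836 -0.3868 -0.0078] [ 0.7 -0.6 -8.2] [ 0.001 -1.    -0.   ]
[ 0.4837 -0.3868 -0.0088] [ 0.5  0.5 -8. ] [ 0.001 -1.    -0.   ]
[ 0.4838 -0.387  -0.0097] [ 0.2  0.2 -7.6] [ 0.002 -1.     0.   ]
[ 0.4839 -0.3871 -0.0106] [-0.9  0.2 -7.4] [ 0.002 -1.     0.   ]
[ 0.484  -0.3872 -0.0108] [-3.   2.9  2.1] [ 0.002 -1.     0.   ]
[ 0.484  -0.3872 -0.0108] [-3.   2.9  2.1] [ 0.002 -1.     0.   ]
[ 0.484  -0.3872 -0.0108] [-3.   2.9  2.1] [ 0.002 -1.     0.   ]
```

```bash
python3 -m crank '0 0 0 0 0 0 47;0 0 0 0 0 0 52;0 0 0 0 0 0 60;0 0 0 0 0 0 60;0 0 0 0 0 0 60'; python3 -m crank '0 -4 0 0 0 0 60;0 -8 0 0 0 0 60;0 -15 0 0 0 0 60;0 -30 0 0 0 0 60;0 -40 0 0 0 0 60;0 -40 -20 0 0 0 60;0 -40 -40 0 0 0 60;0 0 -40 0 0 0 60;0 0 -40 0 0 0 60;0 0 0 0 0 0 60;0 0 0 0 0 0 60'; python3 - <<'E'
from h import *
P=viewer.capture("scene"); T=viewer.capture("top")
a=cv2.resize(P[90:290,150:430],(700,500),interpolation=2); cv2.imwrite("pics/f1.png",a[...,::-1]); cv2.imwrite("pics/f2.png",T[...,::-1])
cm=viewer.camera_model("top"); im=np.ascontiguousarray(T[...,::-1])
for z,x0,X1,y0,Y1 in((.068,.42,.72,-.2,.2),(.023,.4,.57,-.46,-.31)):
    s=2000; g=cv2.cvtColor(ortho(im,cm,z,x0,X1,y0,Y1,s),6)
    m=((g>(120 if z>.05 else 150))*255).astype('uint8')
    for c in cv2.findContours(m,0,2)[0]:
        r=cv2.minAreaRect(c);(u,v),(w,h),t=r
        if w*h/4>2500: print([X1-v/s,Y1-u/s],w/2,h/2,t)
E
```

```text
time_s: 19.7
position: [0.4881, -0.3921, -0.005]
tool_rot: [[0.0, 0.009, 1.0], [-1.0, -0.012, 0.0], [0.012, -1.0, 0.009]]
wrist_force: [0.4, 0.3, 0.4]
opening: 0.651
time_s: 20.8
position: [0.3492, -0.3922, 0.185]
tool_rot: [[0.002, 0.015, 1.0], [-1.0, -0.025, 0.002], [0.025, -1.0, 0.015]]
wrist_force: [0.8, -0.4, 0.5]
opening: 0.654
[0.5685675201416015, -0.12632638549804687] 47.43400955200195 129.3660888671875 8.833414077758789
[0.6036777954101562, 0.09384490203857423] 48.066131591796875 129.3096466064453 20.72555923461914
[0.5702500305175782, -0.11624999999999996] 166.49996948242188 299.49993896484375 -0.0
[0.5702500305175782, 0.08149998474121095] 299.49993896484375 236.99996948242188 90.0
[0.48549999999999993, -0.38475] 169.0 149.5 90.0
```

View pics/f1.png

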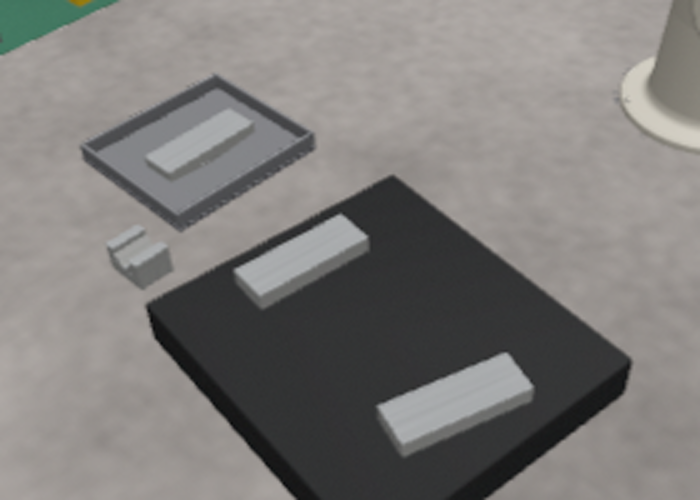

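```bash
python3 -c "
from plant import arm; print(arm.close_job())"
```

```text
the job is handed in; nothing more can be done
None
```

I found the warped plate, rocked it both ways, laid it in the middle of the reject tray and handed the job in at about 21 s on the robot's clock. No verdict was reported.

- **Finding it:** The right-hand plate did not give under about 12 N. The middle plate sank about 3.5 mm at 3–5 N, so it is the warped one. I did not press the left plate, since only one is warped.
- **Rocking:** I held the near end down for about 0.4 s at 6–10 N, and the picture shows the plate tipped. I then held the far end down for over 0.3 s at 4–8 N, after it had sunk about 3 mm. I took no picture of the far-end hold; it rests on the height and force readings.
- **Placing:** I gripped it by its sides at 40 N. It touched the tray floor with about 10 N, then I let go and backed away.

**Last checks:**
- **Tray:** The final scene picture shows the plate lying flat in the middle of the tray. My image code could not separate it from the tray to measure its exact place. The release pose puts its middle within a few millimetres of my estimate of the tray's middle.
- **Sound plates:** Both are within 1 mm of where they started.
- **Bystanders:** The V-block looks untouched in the last picture. I did not measure the case and loupe, but the arm never went near them.
- **Wrist force:** It was near zero after the release.

**What disagreed:**
- **Tool height:** The reported height reads about 31 mm too low against the stated fingertip offset and plate height. Contact repeated within about 1 mm at all three press points and again at the tray floor, so I worked from the contact heights.
- **Scene camera:** It placed objects 6–10 mm away from where the top and wrist cameras did. I used the top and wrist cameras.
- **Release drift:** The tool drifted about 6 mm while the jaws opened.

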